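# Set the card gauge's fence, taking up the lost motion

## Task

On the card gauge in the lampshade workshop, set the fence to the pointed marker on the far rail (not the square stop). The drive has lost motion, so turn the handwheel by its crank handle clockwise until the fence's nose is about 3 cm past the marker, then crank back anticlockwise until the nose is level with the marker's point, finishing on that return direction; do not push the fence itself, and let go of the handle at the end.

Things in the scene. Friction and masses are not known exactly. Their poses are not given: they have to be found in the camera images.
- gauge: Grey steel bed 310 x 360 x 20 mm, fixed. Origin on the vertical axis of its handwheel (rim radius 55 mm, rim top 92 mm up), at table height; x to the far rail, y along the rail to the fence's home end. Wheel clockwise from above drives the fence to -y, 40 mm per rad; on reversing, 0.35 rad is lost before the fence follows. It stays where left, needs 3 to 5 N at the handle, stops after 180 mm of fence.
- crank_handle (a point): Middle of the upright dark wooden crank handle on the handwheel's rim, 118 mm above the table and 55 mm from the wheel's axis: a freely spinning round grip of 20 mm diameter, from 93 to 143 mm above the table. It circles the axis at constant height. The press at the back has a wheel without handle: not used.
- fence: Aluminium fence, a bar across the bed sliding along the gauge's y: slotted tail near the wheel, narrow dark nose at the far end. Origin at the tip of the nose, 38 mm above the table, 196 mm beyond the wheel's axis; axes as the gauge's. Bar 16 mm wide, top 49 mm above the table.
- marker: Pointed marker: steel rider 30 mm wide fixed on the far rail, its triangular point facing the fence. Origin on the rail's top, 32 mm above the table, on the point's centre line; axes as the gauge's. The fence is set when its origin has the same y as this one, in the gauge's axes. The blunt square-ended rider on the rail is not used.
- drive_pin (a point): Top of the 10 mm brass pin that the handwheel drives, 51 mm above the table, in the 24 mm slot of the fence's tail. It has 7 mm of play each way along y from the slot's centre (same y as the fence's origin). When the fence has been driven back anticlockwise, the pin bears on the slot's +y end, 7 mm to +y of the fence's origin.

How it is judged:
By the outcome, as a careful person would: the job done as asked, in the order asked, and still so for the second after the job is handed in, with the robot touching nothing.
It also fails if it takes over 45 s, if anything falls off the work surface, if the arm or the gripper's body presses on something with over 40 N, if the wrist force passes 120 N, or if a joint passes its speed limit or range.

## Robot

A 7-joint arm with a two-finger parallel gripper is mounted at the origin on the work surface. World frame = base frame: x ahead of the robot, y to its left, z up, the work surface at z = 0. Lengths are in m, angles in rad, forces in N, time in s.
With the tool pointing down it reaches from about 0.425 to 0.825 m from the base axis. Payload 3.6 kg.
Tool frame: the origin (TCP) lies at the very end of the fingers, on their centre line; the grasp point (between the pads) lies 19 mm behind it (robot.grip_depth is the distance from the TCP to the grasp point, in m); z points along the fingers, y is the direction in which the jaws open and shut (so a half turn about z gives the same grasp; the last joint's range is limited). The gripper opens to 93 mm and grips with 3 to 60 N. Pads are 15 mm wide; open, the fingers measure 128 mm over their backs; the gripper's body (75 mm by 188 mm) begins 65 mm behind the grasp point.
Start: joints at [-1.323, 0.615, -0.013, 1.423, 0.008, 1.103, -0.04], TCP at [0.176, 0.626, 0.219] pointing down, gripper open.
Joint ranges: [-3.12, 3.12], [-0.3, 2.06], [-1.34, 1.32], [0.26, 2.42], [-1.36, 4.5], [0.01, 1.98], [-2.84, 2.84]. Speed limits (rad/s): [2.79, 2.79, 3.14, 3.14, 3.14, 3.14, 3.14].

## Interface

Orientations are given as a 3x3 rotation matrix whose columns are the frame's x, y, z axes.
In Python, from cell import robot gives the robot as it stands.
- The arm moves only by the tool drive_tool, never from a script. Its argument "rows" is text: rows parted by semicolons, each of 7 numbers parted by spaces: the shift along the tool's x, y, z each as a share of 0.2 m, from -1 to 1, then the turn, a rotation vector about the tool's x, y, z each as a share of 180 degrees, from -1 to 1, then the gripper's target within -1 to 1 (fully open at 1, half-way at 0, shut at -1). In form: dx dy dz rx ry rz hand; .... A call has 1 to 10 rows; each row shifts and turns the pose as measured when the row begins, along the tool's axes as they then stand; what a row does not reach is not made up. A row lasts 1/8 s, in which the tool goes at most 62.5 mm and 10.7 degrees, less where a joint would pass 70% of its speed; a pose out of reach is approached as far as the arm can. A call with a number of a shift or a turn outside -1 to 1 is refused whole. A call with a gripper value outside its range is refused whole. The fingers move at their own pace and stop on an object; "newtons" is the grip in N (left out, the last holds). Time passes only in rows, so rows that do not move let the fingers close. It gives the time, the measured TCP pose, the force and the opening at its end, in the units of the state.
- robot.state(): the state, without advancing time (a new reading comes with each control period).
- robot.grab_frame(name): name is "scene" or "top" or "wrist"; returns a dict with "image" (400x640x3 uint8, blue, green, red), "range_z" (400x640 float32, m along the optical axis (not along the pixel's ray), 0 where there is no reading), "fx", "fy", "cx", "cy" (pixels), "rvec" (rotation vector, rad) and "tvec" (3), from world to camera coordinates, as OpenCV has them. Camera axes: x right, y down, z forward; pixel columns grow to the right and rows downward; lengths in m; the calibration is good to about 2 mm. A picture is of the moment at which its call begins.
- robot.job_done(): hands the job in, once; it reports no verdict.
Trained networks look in a picture, given as the dict that the camera call returned (one of the last four; its "shot" number tells which), for a name from the list of things; names that differ only in an ending like _2 or _b are one class to them, and where a whole thing is asked for, a point or a joint stands for the part that bears it (a point fixed in the world has none). Each returns a list of dicts, best first, with "p" (0 to 1); they miss things now and then, are a little off and sometimes report something else, mostly with a low value. They report only what shows in the picture. A call takes as long as a camera call.
- robot.silhouettes(picture, label): "mask" (400x640 bool, what is visible of it) and "extent" ([left, top, width, height] in pixels, round what is visible of it).
The state is a dict: "time": time; "joint_pos": joint angles; "joint_velocities": joint speeds; "joint_torque": joint torques, N m; "ee_pos": TCP position; "eef_rot": TCP orientation; "wrist_force": force on the tool from outside, world axes, zero at the start; "torque": the same for the moment, N m; "width": finger opening in m.
Only numpy, scipy, OpenCV 4.12 (cv2) and the standard library are available. Lean on these libraries where they do the work, as an engineer would, in place of code of your own. Each camera call takes 0.05 s, during which the arm holds its last target. There are 200 camera calls.

## Working session

There is one attempt and no reset: what is moved stays moved. The work goes in short steps, Python scripts to look and compute and a tool call to move; the robot and the scene stay as the last step left them, time stands still between calls to the robot, and variables do not carry over. Pictures are saved under pics/ and viewed, about 8 in all and at most 12, crops included, and the job is handed in when it is done.

Besides the shell and the picture viewer there is one more tool, called after "Call:" as name(argument=value, ...) on one line, values as JSON. drive_tool: Moves the arm, as the interface text tells. Its arguments: {"type":"object","properties":{"rows":{"type":"string"},"newtons":{"type":"number"}},"required":["rows"]}

```bash
mkdir -p pics; ls; cat > h.py <<'E'
import numpy as np, cv2
from cell import robot
def back(f,u,v,z):
    R=cv2.Rodrigues(np.array(f["rvec"],float))[0]; t=np.array(f["tvec"],float).ravel()
    p=np.array([(u-f["cx"])/f["fx"]*z,(v-f["cy"])/f["fy"]*z,z]); return R.T@(p-t)
def onplane(f,u,v,h):
    R=cv2.Rodrigues(np.array(f["rvec"],float))[0]; t=np.array(f["tvec"],float).ravel()
    d=R.T@np.array([(u-f["cx"])/f["fx"],(v-f["cy"])/f["fy"],1]); c=-R.T@t
    return c+d*(h-c[2])/d[2]
def proj(f,P):
    return cv2.projectPoints(np.array(P,float).reshape(-1,3),np.array(f["rvec"],float),np.array(f["tvec"],float),np.array([[f["fx"],0,f["cx"]],[0,f["fy"],f["cy"]],[0,0,1]]),None)[0].reshape(-1,2)
E
python3 - <<'E'
from h import *
for c in("scene","top"):
    f=robot.grab_frame(c); cv2.imwrite(f"pics/{c}0.png",f["image"])
    R=cv2.Rodrigues(np.array(f["rvec"],float))[0]; print(c,f["fx"],-R.T@np.array(f["tvec"]).ravel(),R[2])
    for n in("gauge","crank_handle","fence","marker","drive_pin"):
        for d in robot.silhouettes(f,n)[:3]:
            m=d["mask"]; v,u=np.nonzero(m); z=f["range_z"][m]; 
            print(n,round(d["p"],2),d["extent"],u.mean().round(1),v.mean().round(1),back(f,u.mean(),v.mean(),np.median(z[z>0]) if (z>0).any() else 1).round(3))
print(robot.state())
E
```

```text
pics
scene 470.2928479214424 [1.01162877 0.2501569  0.70879626] [-0.49351043 -0.2435079  -0.8349559 ]
gauge 0.79 [152.4, 103.3, 269.7, 246.1] 296.3 226.8 [0.682 0.036 0.028]
crank_handle 0.72 [266.0, 102.3, 73.5, 78.3] 300.6 147.9 [ 0.578 -0.008  0.097]
fence 0.77 [304.5, 212.0, 47.6, 71.4] 325.5 240.5 [0.689 0.094 0.041]
marker 0.87 [230.0, 265.7, 28.4, 30.6] 246.5 282.4 [0.809 0.021 0.045]
drive_pin 0.72 [281.7, 183.5, 111.0, 47.3] 339.7 207.8 [0.618 0.086 0.033]
drive_pin 0.24 [302.2, 209.8, 51.5, 76.2] 325.0 241.2 [0.69  0.094 0.04 ]
top 384.31825690942946 [0.55713124 0.0584349  0.73423223] [ 0.13086822  0.00830885 -0.99136495]
gauge 0.76 [246.4, 109.1, 201.0, 166.7] 345.8 194.9 [0.655 0.022 0.021]
crank_handle 0.8 [334.4, 199.7, 71.9, 79.1] 367.4 237.6 [ 0.574 -0.01   0.09 ]
fence 0.77 [292.2, 137.5, 30.6, 66.6] 307.0 177.6 [0.684 0.093 0.046]
drive_pin 0.84 [260.1, 188.5, 111.2, 35.9] 308.9 214.6 [0.618 0.09  0.033]
drive_pin 0.19 [292.5, 137.7, 30.7, 66.3] 306.9 178.0 [0.683 0.093 0.046]
{'time': 0.6, 'joint_pos': array([-1.32244416,  0.61484765, -0.01260699,  1.4233989 ,  0.00804297,
        1.10343949, -0.04043758]), 'joint_velocities': array([-1.84862555e-03, -2.82741233e-04,  6.65913857e-04, -8.51698711e-04,
       -1.40069460e-05,  2.19523747e-03, -4.51642511e-04]), 'joint_torque': array([-1.04801729e-04, -4.58556426e+01,  2.08978853e-01, -1.65949559e+01,
       -6.10062433e-02,  1.33456173e-02,  3.51007952e-05]), 'ee_pos': array([0.17636019, 0.62557555, 0.21867456]), 'eef_rot': array([[-9.62461180e-01,  2.71419357e-01, -9.91126052e-05],
       [ 2.71419361e-01,  9.62461184e-01, -2.01347402e-05],
       [ 8.99270771e-05, -4.62799858e-05, -9.99999995e-01]]), 'wrist_force': array([-0.35372035,  0.26295006, -0.10976396]), 'torque': array([-0.01384576,  0.02341704,  0.00817119]), 'width': 0.09304466536315628}
```

View pictures.

```bash
python3 - <<'E'
import cv2,numpy as np
a=cv2.imread("pics/scene0.png")[80:360,140:440]; b=cv2.imread("pics/top0.png")[90:300,220:470]
cv2.imwrite("pics/s1.png",cv2.resize(a,None,fx=2.1,fy=2.1,interpolation=cv2.INTER_CUBIC)); cv2.imwrite("pics/t1.png",cv2.resize(b,None,fx=2.8,fy=2.8,interpolation=cv2.INTER_CUBIC))
E
```

```text
(no output)
```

View pics/s1.png

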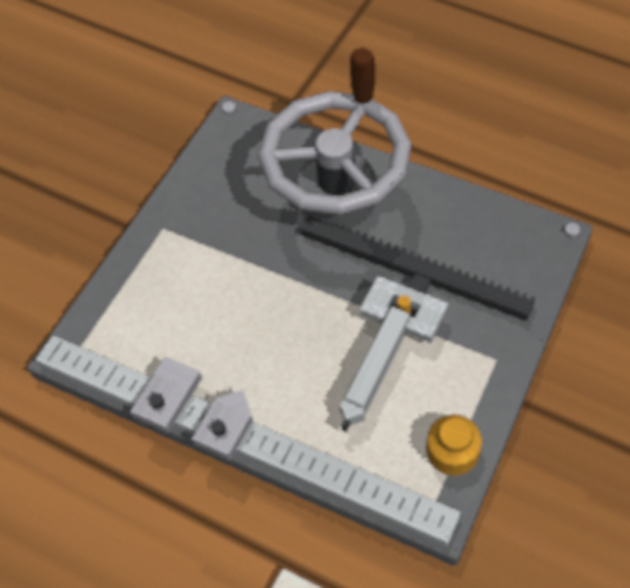

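View pics/t1.png

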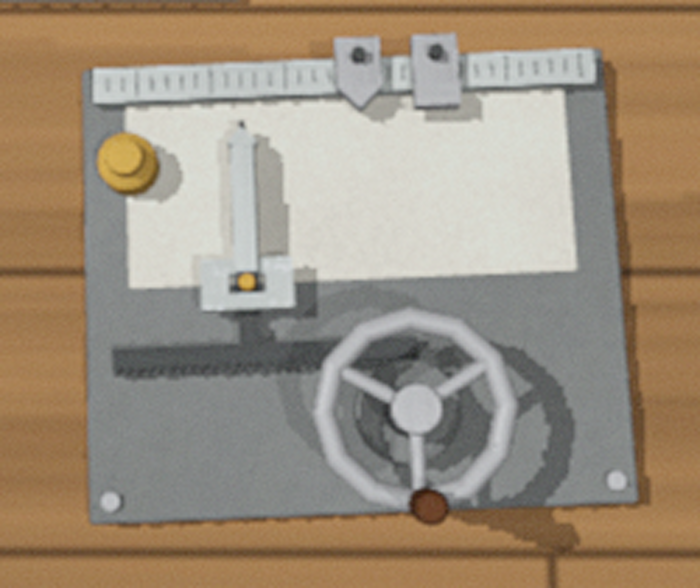

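The scene picture shows the fence home with its nose at about (304,282), the pointed marker's tip at (252,267), and the handle at (312,116). In the top picture the nose is at (306,134), the marker tip at (349,128), the hub at (369,236) and the handle top at (373,270).

```bash
python3 - <<'E'
from h import *
S=robot.grab_frame("scene");T=robot.grab_frame("top")
s=lambda x,y:(140+x/2.1,80+y/2.1); t=lambda x,y:(220+x/2.8,90+y/2.8)
L=[("handletop",143,(362,53),(428,505)),("handlemid",118,(362,77),None),("hub",92,(335,143),(416,408)),("tip",32,(236,392),(362,107)),("tip",44,(236,392),(362,107)),("nose",38,(345,427),(241,124)),("pin",51,(404,302),(247,282)),
("railL",32,(455,512),(93,70)),("railR",32,(52,340),(595,50)),("bedNL",20,(590,230),(92,522)),("bedNR",20,(220,98),(636,501)),("bedFR",20,(30,367),None),("bedFL",20,(457,555),None)]
for n,h,a,b in L:
    print(n,h,onplane(S,*s(*a),h/1e3)[:2].round(4),onplane(T,*t(*b),h/1e3)[:2].round(4) if b else "")
m=[ ]
for f,o in((S,"S"),(T,"T")):
    g=robot.silhouettes(f,"crank_handle")
    P=f["range_z"]; R=cv2.Rodrigues(np.array(f["rvec"],float))[0];tv=np.array(f["tvec"]).ravel()
    v,u=np.mgrid[:400,:640]; X=np.stack([(u-f["cx"])/f["fx"]*P,(v-f["cy"])/f["fy"]*P,P],-1).reshape(-1,3); W=(X-tv)@R
    W=W[P.ravel()>0]; near=(abs(W[:,0]-.58)<.12)&(abs(W[:,1]+.01)<.12)
    k=near&(W[:,2]>.1)&(W[:,2]<.15); r=near&(W[:,2]>.075)&(W[:,2]<.1)
    print(o,"handle pts",k.sum(),W[k].mean(0),np.ptp(W[k],axis=0)," rim",r.sum(),W[r].min(0),W[r].max(0))
print(robot.state()["time"])
E
```

```text
handletop 143 [ 0.5217 -0.0142] [ 0.5234 -0.0121]
handlemid 118 [ 0.5238 -0.0136] 
hub 92 [ 0.5757 -0.0117] [ 0.5772 -0.012 ]
tip 32 [0.778  0.0103] [0.7809 0.0147]
tip 44 [0.7822 0.0145] [0.7771 0.0154]
nose 38 [0.7683 0.0976] [0.7675 0.0959]
pin 51 [0.6617 0.0929] [0.659  0.0907]
railL 32 [0.7878 0.1945] [0.8072 0.1969]
railR 32 [ 0.8042 -0.1395] [ 0.8205 -0.1434]
bedNL 20 [0.5112 0.1952] [0.5053 0.1924]
bedNR 20 [ 0.5255 -0.1628] [ 0.5191 -0.1623]
bedFR 20 [ 0.8273 -0.1471] 
bedFL 20 [0.8108 0.2073] 
S handle pts 264 [ 0.52828077 -0.01077075  0.12833443] [0.05783234 0.02015065 0.04647285]  rim 2040 [ 0.51972465 -0.07250906  0.075029  ] [0.63991439 0.05064305 0.09992228]
T handle pts 159 [ 0.52268552 -0.01178058  0.1385961 ] [0.01849261 0.01912831 0.03670661]  rim 2197 [ 0.51751143 -0.07194112  0.07666335] [0.63767722 0.05035387 0.09947457]
0.8
```

Call:
drive_tool(rows="-.21 -.215 0 0 0 .0412 0; -.235 -.186 0 0 0 .0412 0; -.257 -.154 0 0 0 .0412 0; -.275 -.12 0 0 0 .0412 0; -.288 -.083 0 0 0 .0412 0; -.297 -.045 0 0 0 .0412 0; -.3 -.007 0 0 0 .0412 0; -.298 .032 0 0 0 .0412 0; -.292 .07 0 0 0 .0412 0; -.28 .107 0 0 0 .0412 0", newtons=30)

```text
time: 2.05
ee_pos: [0.4617, 0.0854, 0.2181]
eef_rot: [[0.029, 1.0, 0.007], [1.0, -0.029, 0.011], [0.011, 0.006, -1.0]]
wrist_force: [0.4, 0.0, 0.1]
width: 0.0462
```

Call:
drive_tool(rows="-.24 .15 0 0 0 0 0; -.24 .16 0 0 0 0 0; 0 0 0 0 0 0 0; 0 0 .2 0 0 0 0; 0 0 0 0 0 0 0")

```text
time: 2.68
ee_pos: [0.5251, -0.0197, 0.1784]
eef_rot: [[0.038, 0.999, 0.012], [0.999, -0.038, 0.01], [0.011, 0.012, -1.0]]
wrist_force: [0.0, 0.5, -0.4]
width: 0.0465
```

Call:
drive_tool(rows=".037 -.012 0 .0038 -.0032 0 0; 0 0 .18 0 0 0 0; 0 0 0 0 0 0 0")

```text
time: 3.05
ee_pos: [0.5253, -0.0073, 0.1461]
eef_rot: [[0.032, 0.999, 0.006], [0.999, -0.032, 0.003], [0.003, 0.006, -1.0]]
wrist_force: [-0.2, -0.1, 0.7]
width: 0.0465
```

```bash
python3 - <<'E'
from h import *
f=robot.grab_frame("scene");cv2.imwrite("pics/s2.png",cv2.resize(f["image"][50:330,140:440],None,fx=2.1,fy=2.1,interpolation=cv2.INTER_CUBIC))
E
```

```text
(no output)
```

View pics/s2.png

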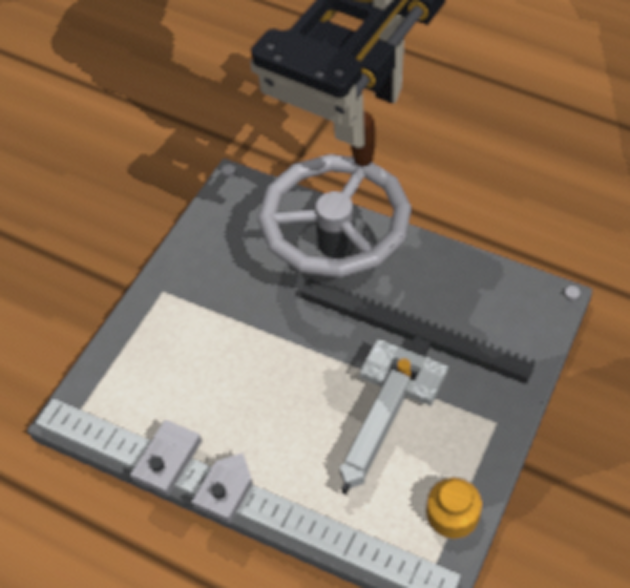

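Handle at about (365,138) lies between the fingers, though slightly off to one side; I'll shift 5 mm and descend.

Call:
drive_tool(rows="-.025 -.01 0 .001 -.001 0 0; 0 0 0 0 0 0 0; 0 0 .2 0 0 0 0; 0 0 0 0 0 0 0")

```text
time: 3.6
ee_pos: [0.5292, -0.0123, 0.1127]
eef_rot: [[0.031, 0.999, 0.018], [1.0, -0.031, 0.0], [0.001, 0.018, -1.0]]
wrist_force: [0.1, 0.1, 0.4]
width: 0.0464
```

Call:
drive_tool(rows="0 -.03 .035 .0057 0 0 0; 0 0 0 0 0 0 0")

```text
time: 3.85
ee_pos: [0.5246, -0.0125, 0.1076]
eef_rot: [[0.031, 1.0, 0.003], [1.0, -0.031, 0.001], [0.001, 0.003, -1.0]]
wrist_force: [0.8, -0.8, 0.2]
width: 0.0468
```

Close.

Call:
drive_tool(rows="0 -.008 .01 .001 0 0 -1; 0 0 0 0 0 0 -1; 0 0 0 0 0 0 -1; 0 0 0 0 0 0 -1", newtons=30)

```text
time: 4.35
ee_pos: [0.5231, -0.0125, 0.1071]
eef_rot: [[0.031, 1.0, 0.001], [1.0, -0.031, 0.001], [0.001, 0.001, -1.0]]
wrist_force: [-1.1, -0.4, 0.0]
width: 0.0193
```

Call:
drive_tool(rows=".048 .002 0 0 0 0 -1; .047 .01 0 0 0 0 -1; .0445 .018 0 0 0 0 -1; .0405 .0255 0 0 0 0 -1; .0355 .032 0 0 0 0 -1")

```text
time: 4.97
ee_pos: [0.5403, 0.0298, 0.107]
eef_rot: [[0.034, 0.999, -0.005], [0.999, -0.034, -0.002], [-0.002, -0.004, -1.0]]
wrist_force: [-2.2, -3.2, 2.5]
width: 0.0193
```

```bash
cat > st.py <<'E'
import numpy as np
from cell import robot
s=robot.state(); p=np.array(s["ee_pos"]); d=p[:2]-[.5775,-.0112]
print(s["time"],p.round(4),"r",np.hypot(*d).round(4),"ang",np.degrees(np.arctan2(d[1],d[0])).round(1),np.round(s["wrist_force"],1),s["width"]); print(np.round(s["eef_rot"],3))
E
python3 st.py
```

```text
4.975 [0.5403 0.0298 0.107 ] r 0.0554 ang 132.3 [-2.2 -3.2  2.5] 0.019336944813313394
[[ 0.034  0.999 -0.005]
 [ 0.999 -0.034 -0.002]
 [-0.002 -0.004 -1.   ]]
```

Call:
drive_tool(rows=".0304 .0371 0 0 0 0 -1; .0235 .0419 0 0 0 0 -1; .0159 .0453 0 0 0 0 -1; .0078 .0474 0 0 0 0 -1; -.0006 .048 0 0 0 0 -1; -.009 .047 0 0 0 0 -1; -.017 .045 0 0 0 0 -1; -.0245 .0413 0 0 0 0 -1")

```text
time: 5.98
ee_pos: [0.6131, 0.0323, 0.107]
eef_rot: [[0.034, 0.999, -0.012], [0.999, -0.034, -0.003], [-0.003, -0.012, -1.0]]
wrist_force: [-6.8, -1.6, 5.0]
width: 0.0195
```

```bash
python3 st.py
```

```text
5.975 [0.6131 0.0323 0.107 ] r 0.0562 ang 50.7 [-6.8 -1.6  5. ] 0.019541663717539084
[[ 0.034  0.999 -0.012]
 [ 0.999 -0.034 -0.003]
 [-0.003 -0.012 -1.   ]]
```

Call:
drive_tool(rows="-.0323 .0355 0 -.0035 0 0 -1; -.038 .0294 0 0 0 0 -1; -.0425 .0223 0 0 0 0 -1; 0 0 0 0 0 0 -1")

```text
time: 6.48
ee_pos: [0.6282, 0.0127, 0.1071]
eef_rot: [[0.033, 0.999, -0.01], [0.999, -0.033, 0.005], [0.005, -0.01, -1.0]]
wrist_force: [-4.6, -2.9, 3.2]
width: 0.0195
```

```bash
python3 st.py; python3 - <<'E'
from h import *
f=robot.grab_frame("scene");cv2.imwrite("pics/s3.png",cv2.resize(f["image"][160:310,180:380],None,fx=4,fy=4,interpolation=cv2.INTER_CUBIC))
for n in("fence","marker"):
    for d in robot.silhouettes(f,n)[:2]: print(n,d["p"],d["extent"])
E
```

```text
6.475 [0.6282 0.0127 0.1071] r 0.056 ang 25.2 [-4.6 -2.9  3.2] 0.019474867594501857
[[ 0.033  0.999 -0.01 ]
 [ 0.999 -0.033  0.005]
 [ 0.005 -0.01  -1.   ]]
fence 0.56 [245.6, 188.0, 48.3, 73.7]
marker 0.67 [228.9, 264.9, 30.6, 34.0]
```

View pics/s3.png

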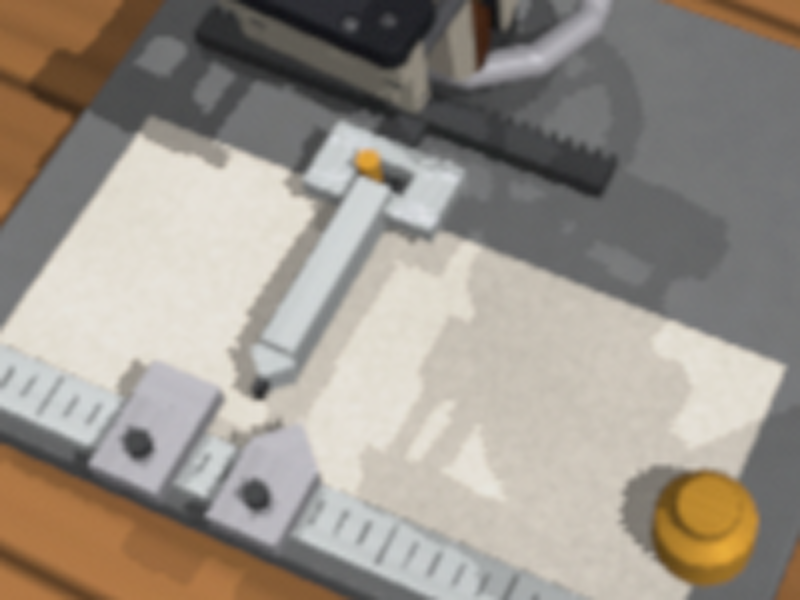

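Nose tip is now at (244.5,258) and the marker tip at (253,267), so the fence is past the marker. Next I compute by how much.

```bash
cat > m.py <<'E'
from h import *
import sys
ex,ey=np.array([1,.042]),np.array([-.042,1]); C=np.array([.5775,-.0112])
f=robot.grab_frame("scene"); v=[float(x) for x in sys.argv[1:]]
for n,h,i in(("nose",.038,0),("tip44",.044,2),("tip32",.032,2),("pin",.051,4)):
    if i<len(v):
        d=onplane(f,v[i],v[i+1],h)[:2]-C; print(n,(d@ex).round(4),(d@ey).round(4))
E
python3 m.py 244.5 258 253 266.75 272 199
```

```text
nose 0.1956 -0.0035
tip44 0.2055 0.018
tip32 0.2012 0.014
pin 0.0862 -0.0107
```

Call:
drive_tool(rows="-.032 .014 0 -.003 .0015 0 -1; -.034 .01 0 0 0 0 -1; 0 0 0 0 0 0 -1")

```text
time: 7.05
ee_pos: [0.6308, 0.0057, 0.1071]
eef_rot: [[0.028, 1.0, -0.005], [0.999, -0.028, 0.017], [0.017, -0.005, -1.0]]
wrist_force: [-3.1, -3.0, 1.9]
width: 0.0194
```

```bash
python3 st.py; python3 - <<'E'
from h import *
f=robot.grab_frame("scene");cv2.imwrite("pics/s4.png",cv2.resize(f["image"][180:300,210:310],None,fx=5,fy=5,interpolation=cv2.INTER_CUBIC))
g=robot.grab_frame("top");cv2.imwrite("pics/t4.png",cv2.resize(g["image"][90:230,250:420],None,fx=4,fy=4,interpolation=cv2.INTER_CUBIC))
# rider top height from range
R=cv2.Rodrigues(np.array(g["rvec"],float))[0]
for u,v in((345,120),(349,122),(349,125),(350,118),(377,120)): print(u,v,back(g,u,v,g["range_z"][v,u]).round(4))
for u,v in((250,272),(253,272),(252,275)): print(u,v,back(f,u,v,f["range_z"][v,u]).round(4))
E
```

```text
7.05 [0.6308 0.0057 0.1071] r 0.0559 ang 17.6 [-3.1 -3.   1.9] 0.019409731767228135
[[ 0.028  1.    -0.005]
 [ 0.999 -0.028  0.017]
 [ 0.017 -0.005 -1.   ]]
345 120 [0.6574 0.0435 0.4407]
349 122 [0.6521 0.041  0.4515]
349 125 [0.6491 0.0411 0.4535]
350 118 [0.6566 0.04   0.4478]
377 120 [0.6477 0.0221 0.469 ]
250 272 [0.792  0.0165 0.0457]
253 272 [0.7896 0.0203 0.0447]
252 275 [0.7943 0.0212 0.0438]
```

View pics/s4.png

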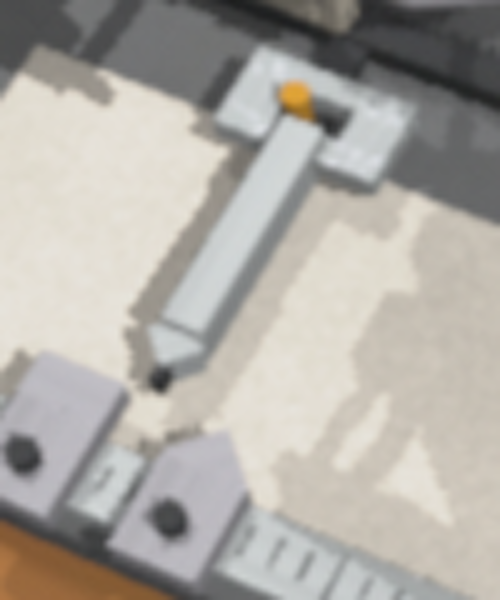

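View pics/t4.png

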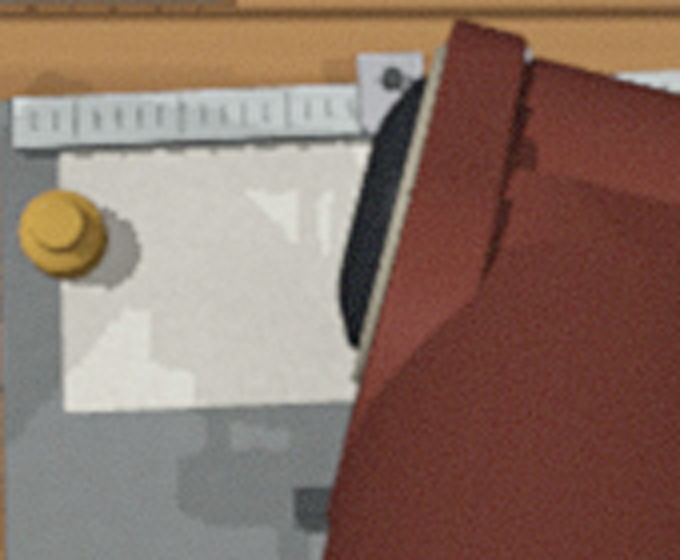

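Call:
drive_tool(rows="-.043 .012 0 -.0015 -.0054 0 -1; -.015 .004 0 0 0 0 -1; 0 0 0 0 0 0 -1")

```text
time: 7.52
ee_pos: [0.6323, -0.0005, 0.1071]
eef_rot: [[0.025, 1.0, -0.005], [1.0, -0.025, 0.007], [0.007, -0.005, -1.0]]
wrist_force: [-3.7, -1.4, 4.0]
width: 0.0198
```

```bash
python3 st.py; cat > rect.py <<'E'
from h import *
import sys
# gauge-frame orthophotos: rows=x_g (far up), cols = y_g (left +), 0.2 mm/px, on plane z
C=np.array([.5775,-.0112]); c,s=np.cos(.042),np.sin(.042); ex,ey=np.array([c,s]),np.array([-s,c])
def rect(f,z,x0,x1,y0,y1,mm=.25):
    X=np.arange(x1,x0,-mm/1e3); Y=np.arange(y1,y0,-mm/1e3)
    P=C+X[:,None,None]*ex+Y[None,:,None]*ey
    P=np.concatenate([P,np.full(P.shape[:2]+(1,),z)],-1)
    q=proj(f,P).reshape(P.shape[:2]+(2,)).astype(np.float32)
    im=cv2.remap(f["image"],q,None,cv2.INTER_CUBIC)
    for k,y in enumerate(Y):
        if abs(y*1e3/5-round(y*1e3/5))<.02: cv2.line(im,(k,0),(k,8 if round(y*1e3)%10 else 16),(0,0,255),1)
    return im
E
python3 - <<'E'
from rect import *
f=robot.grab_frame("scene"); T=robot.grab_frame("top"); T["image"]=cv2.imread("pics/top0.png")
a=rect(f,.045,.17,.24,-.05,.05);b=rect(f,.038,.17,.24,-.05,.05);d=rect(T,.045,.17,.24,-.05,.05)
im=np.vstack([np.hstack([a,b]),np.hstack([d,rect(f,.051,.055,.125,-.05,.05)])]);print(im.shape);cv2.imwrite("pics/r5.png",im)
E
```

```text
7.525 [ 6.323e-01 -5.000e-04  1.071e-01] r 0.0558 ang 11.1 [-3.7 -1.4  4. ] 0.01976328725951835
[[ 0.025  1.    -0.005]
 [ 1.    -0.025  0.007]
 [ 0.007 -0.005 -1.   ]]
(560, 800, 3)
```

View pics/r5.png

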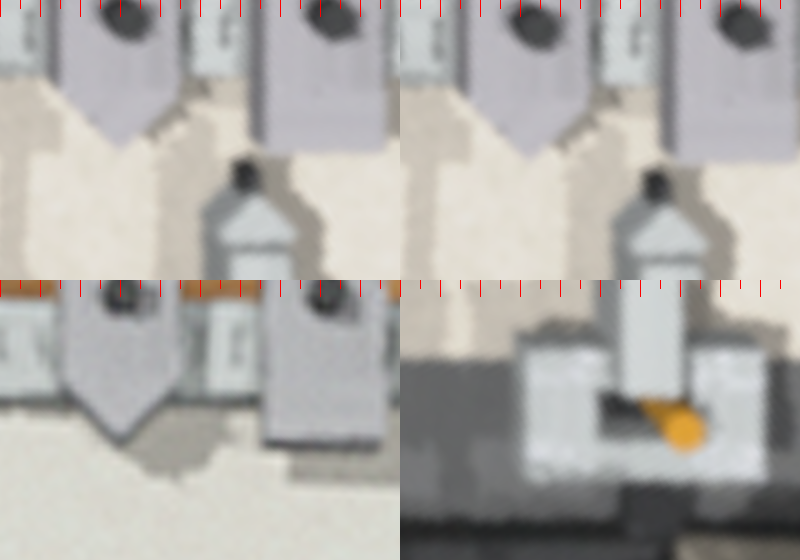

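Rectified views: marker centred at y = +19.8 mm and nose at about -14.1 mm (nose and pin agree), so it is about 34 mm past. Now I crank back, stopping short first.

Call:
drive_tool(rows=".0457 -.0146 0 0 0 0 -1; .0425 -.0223 0 0 0 0 -1; .038 -.0294 0 0 0 0 -1; .0323 -.0355 0 0 0 0 -1; .0256 -.0406 0 0 0 0 -1; .018 -.0444 0 0 0 0 -1; 0 0 0 0 0 0 -1")

```text
time: 8.5
ee_pos: [0.5978, 0.0412, 0.1071]
eef_rot: [[0.026, 1.0, 0.005], [1.0, -0.026, 0.002], [0.002, 0.005, -1.0]]
wrist_force: [-2.4, -3.0, 1.5]
width: 0.0194
```

```bash
python3 st.py; python3 - <<'E'
from rect import *
f=robot.grab_frame("scene")
a=rect(f,.045,.17,.24,-.03,.05);b=rect(f,.038,.17,.24,-.03,.05)
im=np.vstack([np.hstack([a,b]),np.hstack([rect(f,.051,.055,.125,-.03,.05),b*0])]);cv2.imwrite("pics/r6.png",im)
E
```

```text
8.5 [0.5978 0.0412 0.1071] r 0.0562 ang 68.8 [-2.4 -3.   1.5] 0.019352917227484782
[[ 0.026  1.     0.005]
 [ 1.    -0.026  0.002]
 [ 0.002  0.005 -1.   ]]
```

View pics/r6.png

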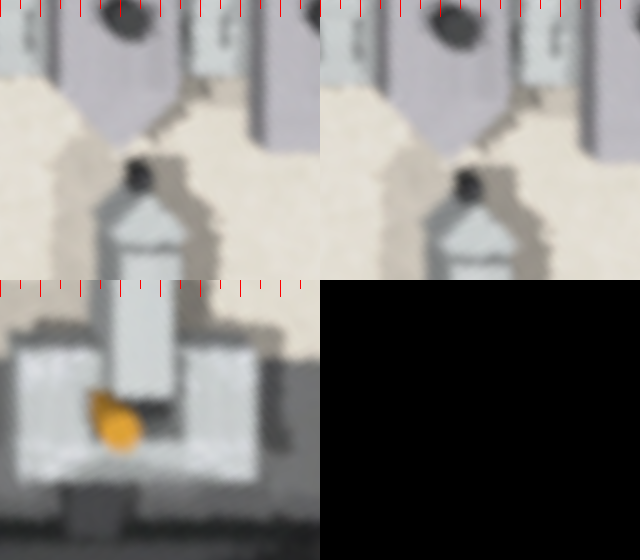

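Call:
drive_tool(rows=".0098 -.0352 0 0 0 0 -1; 0 0 0 0 0 0 -1")

```text
time: 8.8
ee_pos: [0.5906, 0.0434, 0.1071]
eef_rot: [[0.027, 1.0, 0.005], [1.0, -0.027, 0.003], [0.003, 0.005, -1.0]]
wrist_force: [-2.9, -2.6, 2.2]
width: 0.019
```

```bash
python3 st.py|head -1; cat > auto.py <<'E'
from rect import *
def tri(im,row0,row1,thr,dark=True):
    pass
def nose(im):  # rect z=.038
    g=im[150:215].astype(int).max(2); m=(g<75).astype(np.uint8); n,l,st,ce=cv2.connectedComponentsWithStats(m); k=1+np.argmax(st[1:,4]); return 50-.25*ce[k][0],st[k].tolist(),ce[k].round(1)
def pin(im):
    i=im.astype(int); m=((i[...,2]>200)&(i[...,2]-i[...,0]>100)&(i[...,1]<190)).astype(np.uint8); m[:20]=0
    n,l,st,ce=cv2.connectedComponentsWithStats(m); k=1+np.argmax(st[1:,4]); return 50-.25*ce[k][0],st[k].tolist()
def ortho(f): return rect(f,.045,.17,.24,-.03,.05),rect(f,.038,.17,.24,-.03,.05),rect(f,.051,.055,.125,-.03,.05)
if __name__=="__main__":
    old=cv2.imread("pics/r6.png"); print("old",nose(old[:280,320:]),pin(old[280:,:320]))
    a,b,c=ortho(robot.grab_frame("scene")); print("new",nose(b),pin(c)); cv2.imwrite("pics/r7.png",np.vstack([np.hstack([a,b]),np.hstack([c,c*0])]))
E
python3 auto.py
```

```text
8.8 [0.5906 0.0434 0.1071] r 0.0562 ang 76.5 [-2.9 -2.6  2.2] 0.01902753447842754
old (np.float64(13.210306406685234), [139, 24, 19, 25, 359], array([147.2,  35.7])) (np.float64(20.083544303797467), [104, 137, 33, 31, 790])
new (np.float64(18.743303571428573), [118, 23, 17, 26, 336], array([125. ,  35.2])) (np.float64(25.511713933415535), [82, 137, 33, 32, 811])
```

```bash
python3 - <<'E'
import cv2,numpy as np
r=cv2.imread("pics/r7.png"); a=r[:280,40:200]; b=r[:280,360:520]
o=cv2.imread("pics/r5.png")[280:,40:200]
im=np.hstack([cv2.resize(x[:210],None,fx=1.66,fy=1.66,interpolation=cv2.INTER_CUBIC) for x in(a,b,o)]);print(im.shape)
cv2.imwrite("pics/z7.png",im)
E
```

```text
(349, 798, 3)
```

View pics/z7.png

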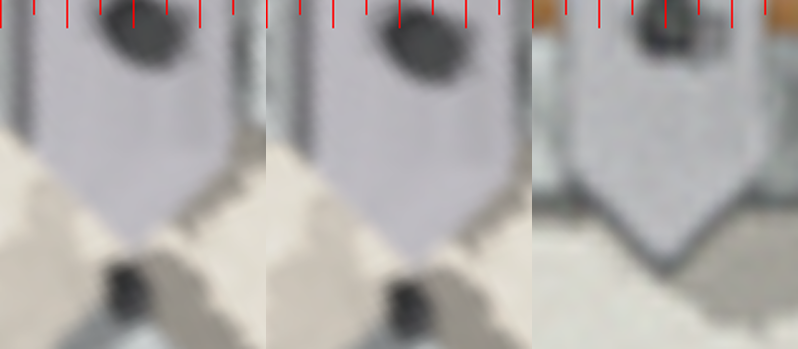

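Nose is about 1.2 mm short in the oblique view. I'll let go and check from overhead before the last correction.

Call:
drive_tool(rows="0 0 0 0 0 0 0; 0 0 0 0 0 0 0; 0 0 0 0 0 0 0; 0 0 -.25 0 0 0 0; 0 0 -.25 0 0 0 0; 0 -.3 -.1 0 0 0 0; 0 -.3 0 0 0 0 0;0 0 0 0 0 0 0")

```text
time: 9.85
ee_pos: [0.4681, 0.0528, 0.2277]
eef_rot: [[0.022, 1.0, 0.003], [1.0, -0.022, 0.013], [0.013, 0.003, -1.0]]
wrist_force: [1.2, 0.9, 0.2]
width: 0.0466
```

```bash
python3 st.py|head -1; python3 - <<'E'
from auto import *
F={c:robot.grab_frame(c) for c in("scene","top","wrist")}
ims=[]
for c,f in F.items():
    a,b,p=ortho(f); np.save(f"pics/{c}8.npy",np.stack([a,b,p]))
    try: print(c,nose(b),pin(p))
    except Exception as e: print(c,e)
    ims.append(np.vstack([x[:280,40:240] for x in(a,b)]))
im=np.hstack(ims);print(im.shape);cv2.imwrite("pics/z8.png",im); cv2.imwrite("pics/w8.png",F["wrist"]["image"])
T=dict(F["top"]);T["image"]=cv2.imread("pics/top0.png");b=rect(T,.038,.17,.24,.05,.13);p=rect(T,.051,.055,.125,.05,.13)
print("home top",nose(b)[0]+80,pin(p)[0]+80)
E
```

```text
9.85 [0.4681 0.0528 0.2277] r 0.1267 ang 149.7 [1.2 0.9 0.2] 0.04664814596637771
scene (np.float64(18.628428927680797), [117, 23, 19, 28, 401], array([125.5,  35.9])) (np.float64(25.396860986547086), [84, 139, 29, 29, 669])
top attempt to get argmax of an empty sequence
wrist attempt to get argmax of an empty sequence
(560, 600, 3)Traceback (most recent call last):
  File "<stdin>", line 11, in <module>
  File "auto.py", line 5, in nose
    g=im[150:215].astype(int).max(2); m=(g<75).astype(np.uint8); n,l,st,ce=cv2.connectedComponentsWithStats(m); k=1+np.argmax(st[1:,4]); return 50-.25*ce[k][0],st[k].tolist(),ce[k].round(1)
                                                                                                                    ~~~~~~~~~^^^^^^^^^^
    return _wrapfunc(a, 'argmax', axis=axis, out=out, **kwds)
    return bound(*args, **kwds)
ValueError: attempt to get argmax of an empty sequence
```

View pics/z8.png

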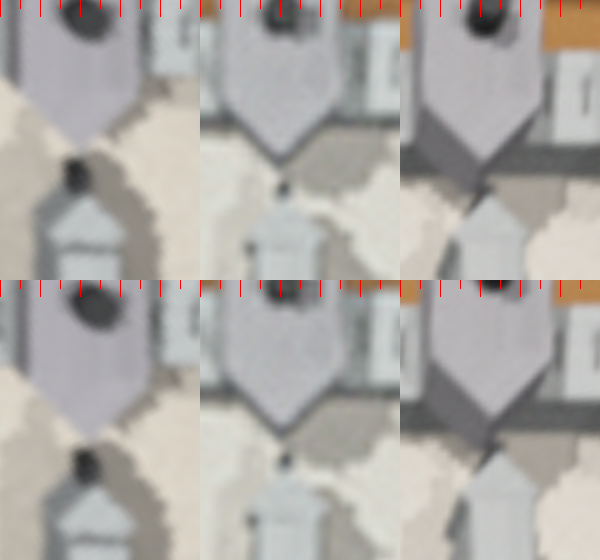

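Overhead and oblique views agree: nose is about 1.2 mm short of the marker's point. Next I refine this numerically with edge profiles.

```bash
cat > edges.py <<'E'
from rect import *
def prof(f,z,x0,x1,lo,hi,w):
    im=rect(f,z,x0,x1,lo,hi,.1)[20:].astype(float).mean(2).mean(0); g=np.gradient(cv2.GaussianBlur(im[None],(0,0),5)[0])
    y=hi*1e3-.1*np.arange(len(g)); best=[]
    n=int(w*10)
    # strongest pairs of edges w mm apart (bright bar, any sign)
    sc=[(abs(g[i])*abs(g[i+k]),(y[i]+y[i+k])/2,k/10,round(g[i],2),round(g[i+k],2)) for i in range(len(g)-n-15) for k in range(n-12,n+13)]
    sc.sort(reverse=True); return [np.round(s,2).tolist() for s in sc[:1]]
for c in("scene","top","wrist"):
    f=robot.grab_frame(c)
    print(c,"bar",prof(f,.049,.13,.17,0,.04,16),"marker",prof(f,.045,.214,.226,-.005,.045,30))
E
python3 edges.py
```

```text
scene bar [[4.2, 19.2, 15.0, 2.17, -1.94]] marker [[1.17, 20.3, 29.4, 0.96, -1.22]]
top bar [[1.77, 20.5, 17.2, -1.17, -1.51]] marker [[1.04, 19.3, 28.8, 0.99, -1.05]]
wrist bar [[2.97, 18.6, 14.8, 2.11, -1.41]] marker [[5.84, 19.4, 29.4, 2.12, -2.75]]
```

Call:
drive_tool(rows="-.024 .3 0 -.001 -.004 0 0; -.024 .3 0 0 0 0 0; 0 0 0 0 0 0 0; 0 0 .15 0 0 0 0; 0 0 0 0 0 0 0")

```text
time: 10.78
ee_pos: [0.5988, 0.0397, 0.1943]
eef_rot: [[0.022, 1.0, 0.006], [1.0, -0.022, -0.004], [-0.004, 0.006, -1.0]]
wrist_force: [-0.2, 0.3, -0.9]
width: 0.0467
```

Correct by x -8 mm, y +3.7 mm, then down in steps.

Call:
drive_tool(rows=".018 -.041 0 .002 .0013 0 0; 0 0 0 0 0 0 0; 0 0 .15 0 0 0 0; 0 0 0 0 0 0 0")

```text
time: 11.28
ee_pos: [0.5915, 0.0445, 0.1685]
eef_rot: [[0.021, 1.0, 0.007], [1.0, -0.021, 0.002], [0.002, 0.007, -1.0]]
wrist_force: [0.2, 0.2, 1.0]
width: 0.0462
```

Call:
drive_tool(rows="-.006 -.008 .15 .002 -.0006 0 0; 0 0 .1 0 0 0 0; 0 0 0 0 0 0 0; 0 0 0 0 0 0 0")

```text
time: 11.78
ee_pos: [0.5953, 0.0433, 0.1252]
eef_rot: [[0.02, 1.0, 0.014], [1.0, -0.02, 0.001], [0.002, 0.014, -1.0]]
wrist_force: [1.1, -1.0, -0.1]
width: 0.0465
```

Call:
drive_tool(rows="0 -.023 .06 .0045 0 0 0; 0 0 .03 0 0 0 0; 0 0 0 0 0 0 0; 0 0 0 0 0 0 0")

```text
time: 12.28
ee_pos: [0.5918, 0.0436, 0.1082]
eef_rot: [[0.02, 1.0, 0.003], [1.0, -0.02, 0.002], [0.002, 0.002, -1.0]]
wrist_force: [-0.5, -0.2, 0.4]
width: 0.0467
```

Call:
drive_tool(rows="0 -.006 .006 0 0 0 -1; 0 0 0 0 0 0 -1; 0 0 0 0 0 0 -1; 0 0 0 0 0 0 -1", newtons=30)

```text
time: 12.78
ee_pos: [0.5907, 0.0436, 0.1072]
eef_rot: [[0.02, 1.0, 0.003], [1.0, -0.02, 0.002], [0.002, 0.003, -1.0]]
wrist_force: [0.4, -0.4, -0.4]
width: 0.0195
```

```bash
python3 st.py|head -1; python3 auto.py|tail -1
```

```text
12.775 [0.5907 0.0436 0.1072] r 0.0563 ang 76.4 [ 0.4 -0.4 -0.4] 0.019477374376727436
new (np.float64(18.74702380952381), [118, 23, 17, 26, 336], array([125. ,  35.1])) (np.float64(25.475449101796407), [82, 137, 33, 32, 835])
```

Call:
drive_tool(rows=".0018 -.0085 0 0 0 0 -1; 0 0 0 0 0 0 -1")

```text
time: 13.08
ee_pos: [0.5902, 0.0437, 0.1072]
eef_rot: [[0.02, 1.0, 0.006], [1.0, -0.02, 0.001], [0.002, 0.006, -1.0]]
wrist_force: [-0.4, -0.7, 0.8]
width: 0.0196
```

```bash
python3 st.py|head -1; python3 auto.py|tail -1
```

```text
13.075 [0.5902 0.0437 0.1072] r 0.0563 ang 77.0 [-0.4 -0.7  0.8] 0.01963317355466213
new (np.float64(19.18669871794872), [116, 24, 16, 25, 312], array([123.3,  35.6])) (np.float64(25.852047146401986), [81, 136, 32, 33, 806])
```

Moved 0.4 mm; about 0.7 mm more.

Call:
drive_tool(rows=".002 -.01 0 0 0 0 -1; 0 0 0 0 0 0 -1")

```text
time: 13.38
ee_pos: [0.5888, 0.044, 0.1072]
eef_rot: [[0.02, 1.0, 0.007], [1.0, -0.02, 0.001], [0.001, 0.007, -1.0]]
wrist_force: [0.8, 0.7, -1.3]
width: 0.019
```

```bash
python3 st.py|head -1; python3 auto.py|tail -1
```

```text
13.375 [0.5888 0.044  0.1072] r 0.0563 ang 78.4 [ 0.8  0.7 -1.3] 0.01897201843416135
new (np.float64(20.165016501650165), [112, 25, 17, 24, 303], array([119.3,  36.3])) (np.float64(26.821138211382113), [76, 136, 34, 32, 861])
```

Nose 20.2 and pin-derived 19.8, against the marker at 19.8–20.3 in the same view. I release and check.

Call:
drive_tool(rows="0 0 0 0 0 0 0; 0 0 0 0 0 0 0; 0 0 0 0 0 0 0; 0 0 -.25 0 0 0 0; 0 0 -.25 0 0 0 0; 0 -.3 -.1 0 0 0 0; 0 -.3 0 0 0 0 0;0 0 0 0 0 0 0")

```text
time: 14.42
ee_pos: [0.4632, 0.0466, 0.2289]
eef_rot: [[0.02, 1.0, -0.001], [1.0, -0.02, 0.003], [0.003, -0.001, -1.0]]
wrist_force: [-0.0, -0.2, 0.4]
width: 0.0464
```

```bash
python3 st.py|head -1; python3 auto.py|tail -1; python3 edges.py; python3 - <<'E'
from auto import *
im=np.hstack([np.vstack([x[:280,40:240] for x in ortho(robot.grab_frame(c))[:2]]) for c in("scene","top","wrist")]);cv2.imwrite("pics/z9.png",im)
E
```

```text
14.425 [0.4632 0.0466 0.2289] r 0.1281 ang 153.2 [-0.  -0.2  0.4] 0.04637172437506153
new (np.float64(20.08423913043478), [112, 24, 18, 26, 368], array([119.7,  36.6])) (np.float64(26.845722300140253), [78, 138, 30, 30, 713])
scene bar [[4.33, 20.45, 14.9, 2.17, -2.0]] marker [[1.18, 22.0, 31.2, -1.17, -1.01]]
top bar [[1.67, 21.75, 17.1, -1.12, -1.49]] marker [[0.99, 19.2, 29.0, 0.95, -1.04]]
wrist bar [[3.03, 19.8, 14.8, 2.1, -1.44]] marker [[5.56, 19.4, 30.0, 2.19, -2.54]]
```

View pics/z9.png

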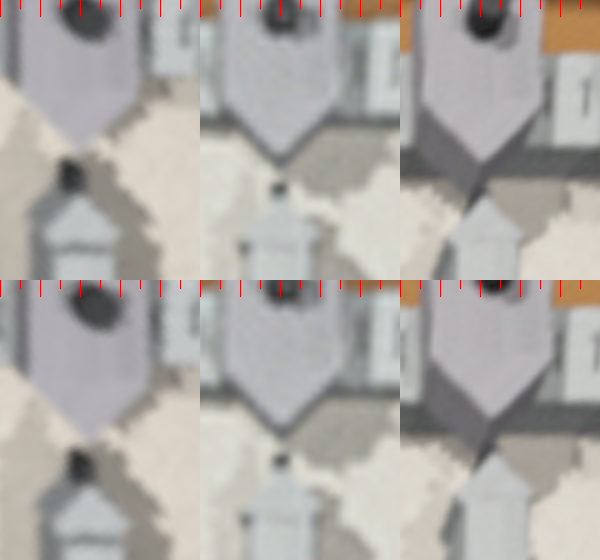

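Nose and point are level in the overhead view (columns 280 and 281, 0.25 mm/px). Handing in.

```bash
python3 -c "
from cell import robot
print(robot.job_done())"
```

```text
the job is handed in; nothing more can be done
None
```

The fence is set to the pointed marker. I finished on the anticlockwise return, let go of the handle, and handed in at about 14.5 s of the 45 s.

- **Clockwise:** I cranked the handle until the nose was about 34 mm past the marker, slightly more than the 3 cm asked.
- **Anticlockwise:** I stopped about 1 mm short and let go to check from above. I then gripped the handle again and cranked the last 1.4 mm or so in the same direction.
- **Limits:** The fence itself was never touched. The wrist-force readings I saw stayed below about 9 N.

**Last checks, after letting go** (gauge y, in mm):

| View | Fence | Marker |
|---|---|---|
| Scene camera | 20.1 at the nose, 19.8 from the pin | about 19.8 to 20.3, measured before the last correction |
| Overhead camera | level with the point to about 0.25 mm | level |
| Wrist camera, from edges | 19.8 | 19.4 |

Two automatic edge fits disagreed. The overhead fit of the bar gave 21.75 and the last scene-camera fit of the marker gave 22.0. Both had locked onto a shadow or a side face, so I set them aside in favour of the pictures.

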